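Stop the vibrating table and park the mould scraper balanced on the scraping bar

ROBOT

A 7-joint arm with a two-finger parallel gripper is mounted at the origin on the work surface. World frame = base frame: x ahead of the robot, y to its left, z up, the work surface at z = 0. Lengths are in m, angles in rad, forces in N, time in s.
With the tool pointing down it reaches from about 0.425 to 0.925 m from the base axis. Payload 6.8 kg.
Tool frame: the origin (TCP) lies midway between the tips of the shut fingers; the grasp point (between the pads) lies 19 mm behind it; z points along the fingers, y is the line along which they close (so a half turn about z gives the same grasp; the last joint's range is limited). The gripper opens to 85 mm and grips with 20 to 120 N. Pads are 22 mm wide; open, the fingers measure 114 mm over their backs; the gripper's body (76 mm by 85 mm) begins 54 mm behind the grasp point. The pads swing forward as they close: fully open they stand 13 mm farther back than shut.
Start: joints at [-1.261, 0.477, 0.022, 1.555, -0.011, 1.109, -0.083], TCP at [0.274, 0.617, 0.231] pointing down, gripper open.
Joint ranges: [-2.96, 2.96], [-0.34, 2.1], [-1.41, 1.46], [0.24, 2.44], [-1.37, 4.51], [0.17, 1.92], [-2.96, 2.96]. Speed limits (rad/s): [2.39, 2.39, 3.14, 3.14, 3.14, 3.14, 3.14].

INTERFACE

Orientations are given as a rotation vector (axis times angle).
In Python, from bench import r gives the robot as it stands. The module is installed in compiled form; this text tells all that it offers.
- The arm moves only by the tool apply_moves, never from a script. Its argument "rows" is a list of rows, each a list of 6 numbers: the shift along the tool's x, y, z scaled (see below), then the turn, a rotation vector about the tool's x, y, z scaled (see below). A call has 1 to 5 rows; each row is the pose to reach, as a shift and turn from the pose commanded when the call began, along the tool's axes at that moment; what a row does not reach only later rows make up. The controller multiplies each number of a shift by 0.25 m and each number of a turn by 90 degrees. A row lasts 1/8 s, in which the tool goes at most 62.5 mm and 10.7 degrees, less where a joint would pass 70% of its speed; a pose out of reach is approached as far as the arm can. A call with a number of a shift or a turn outside -1 to 1 is refused whole. A call with a gripper value outside its range is refused whole. "claw" is the opening, from 0 (shut) to 1 (fully open), set as the call begins (left out, the last holds). The fingers move at their own pace and stop on an object; "newtons" is the grip in N (left out, the last holds). Time passes only in rows, so rows that repeat a pose let the fingers close. It gives the time, the measured TCP pose, the force, the opening and the grip force at its end, in the units of the state.
- r.get_obs(): the state, without advancing time (a new reading comes with each control period).
- r.grab_frame(name): name is "scene" or "side" or "wrist"; returns a dict with "pixels" (384x512x3 uint8, red, green, blue), "intrinsics" (3x3 intrinsics, pixels), "eye" and "attitude" of the camera in the world. Camera axes: x right, y up, looking along -z (the intrinsics and any distortion apply to the point x, -y, -z); pixel columns grow to the right and rows downward; lengths in m; the calibration is good to about 2 mm. A picture is of the moment at which its call begins. There is no depth.
- r.hand_in(): hands the job in; it is judged then, once.
Trained networks look in a picture, given as the dict that the camera call returned (one of the last four; its "shot" number tells which), for a name from the list of things; names that differ only in an ending like _2 or _b are one class to them, and where a whole thing is asked for, a point or a joint stands for the part that bears it (a point fixed in the world has none). Each returns a list of dicts, best first, with "conf" (0 to 1); they miss things now and then, are a little off and sometimes report something else, mostly with a low value. They report only what shows in the picture. A call takes as long as a camera call. They do not tell look-alikes from the thing itself.
- r.search_frame(picture, thing): "rect" ([left, top, width, height] in pixels, round what is visible of it).
- r.outline_of(picture, thing): "pixels" (384x512 bool, what is visible of it) and "rect" ([left, top, width, height] in pixels, round what is visible of it).
- r.landmark_of(picture, thing): "point" ([column, row] in pixels: a listed point, or the origin of a listed thing).
The state is a dict: "clock": time; "joints": joint angles; "qvel": joint speeds; "tau": joint torques, N m; "tcp_pos": TCP position; "orientation": TCP orientation; "contact_force": force on the tool from outside, world axes, zero at the start; "moment": the same for the moment, N m; "grip_width": finger opening in m; "gripper_force": force on a finger pad.
Only numpy, scipy, OpenCV 4.12 (cv2) and the standard library are available. Lean on these libraries where they do the work, as an engineer would, in place of code of your own. Each camera call takes 0.05 s, during which the arm holds its last target. There are 200 camera calls.

TASK

We are pausing the moulding: lift the splash cover on the little control box, flip the toggle beneath it to the far side from the cover's tab to stop the vibrating table, so that its shaking cannot walk the scraper off the bar, and shut the cover again. Then take the long scraper out of the steel pan and park it on the scraping bar alone, flat side down and roughly square across, balanced level so that neither blade nor handle touches anything; the chocolate set on its blade weighs an unknown amount, so feel for the balance point. Set it down rather than dropping it, let go, and leave the filled mould on the table and the other things on the bench where they are.

Things in the scene. Friction and masses are not known exactly. Their poses are not given: they have to be found in the camera images.
- scraper: Long rigid mould scraper, 400 mm. Origin: on its flat underside, mid-length, mid-width. +x to the blade tip (x=+200), +z up when it lies flat side down. Straight bar 20 mm wide (y), 16 mm high (z=0 to 16) from x=-200 to +90: blue handle to x=-32, white shank from there to +90. Bare mass 156 g. Starts leaning out of the pan over its rim (near x=0), handle up about 30 degrees.
- scraper_blade (a point): Middle of the scraper blade's underside, at scraper x=+145. White blade x=+90 to +200, 70 mm wide, 6 mm thick, underside flush with the bar's. Brown chocolate set on top of it (x=+106 to +196, 60 mm wide, up to z=19) weighs anything from 18 to 110 g, which cannot be seen: the whole scraper balances somewhere between x=+25 and +70, centre of mass 7 to 9 mm above the underside.
- pan: Fixed open steel pan. Origin: on the bench, below the middle of the inside edge of the rim the scraper leans on. The inside runs 182 mm from there towards -x and 76 mm to each side in y; walls 4 mm, floor 5 mm, rim at z=105 with a flange 7 mm out all round. The scraper's blade tip stands on the pan floor; its handle points along the pan's +x, out and up.
- bar_top (a point): Centre of the flat top of the scraping bar, 140 mm above the bench. x along the bar, z up. Steel bar 200 mm long (x), 12 mm wide (y), 16 mm deep with its red silicone cap strip, carried by 12 mm posts at x=+-88; its top is 55 mm above the white table plate. A part lies stable on it only with its centre of mass over the 12 mm width; small rocking dies out in a second.
- vibro: Vibrating table with the scraping bar, fixed, one piece: grey housing, white plate 240 mm (x) by 260 mm (y), plate top 85 mm above the bench. Origin on the bench under the plate's centre; the bar stands at y=+55 mm and runs along x.
- mould: Clear tablet mould full of dark chocolate, loose, 200 by 100 by 22 mm, 380 g, lying on the white plate beside the bar. Origin: centre of its underside. Leave alone.
- switchbox: Fixed low grey control box, 130 mm (x) by 120 mm (y), top at 60 mm. Origin on the bench under the toggle's pivot; box from x=-75 to +55 mm. Its -x side, the side of the cover's tab, roughly faces the robot.
- guard (a joint): Angle of the yellow splash cover in rad: 0 shut, up to 1.75 open. A hood 80 mm (x) by 64 mm (y), 36 mm high, hinged along its lower +x edge; a stiff hinge holds it at any angle (0.02 to 0.07 N m to move). It may start slightly ajar.
- guard_hinge (a point): Middle of the cover's hinge axis, 61 mm above the bench, fixed to the box. The axis is this frame's y; x points away from the tab side. Opening swings the cover up and over towards +x.
- guard_tab (a point): Centre of the cover's yellow lifting tab, turning with the cover. The tab sticks 24 mm (x) out of the hood's front wall (this point 14.5 mm out), 20 mm wide (y), 6 mm thick (z). Shut, it is 94.5 mm on the -x side of the hinge axis and 29 mm above it.
- toggle (a joint): Angle of the toggle lever in rad: 0 = running, leaning 0.4 rad to the box's -x side (tab side); 0.8 = stopped, leaning 0.4 rad to its +x side. It stays where it is left (about 0.6 N at the tip moves it).
- toggle_tip (a point): Tip of the toggle lever, 26 mm from its pivot, which lies 64 mm above the bench over the box's origin. Lever 10 mm thick at the tip; tip 88 mm above the bench at either end of its throw.
- mould2: Clear mould 135 by 180 by 24 mm on the bench, filled with milk chocolate; origin: centre of underside. Leave alone.
- bowl: Small steel bowl of chocolate, 124 mm across, 50 mm high; origin: centre of underside. Leave alone.
- timer: White kitchen timer 45 by 70 by 22 mm; origin: centre of underside. Leave alone.
- fork: Dipping fork with a dark wooden handle, about 225 mm long and 14 mm high; origin near the middle, on the bench; +x to the tines. Leave alone.
- tablets: White card 120 by 180 mm with three finished chocolate tablets, 16 mm high; origin: centre of underside. Leave alone.
Not all that is in view belongs to the job. Leave any green look-alike of the switchbox alone.

How it is judged:
By the outcome, as a careful person would: the job done as asked, in the order asked, and still so for the second after the job is handed in, with the robot touching nothing.
It also fails if it takes over 72 s, if anything falls off the work surface, if the arm or the gripper's body presses on something with over 40 N, if the wrist force passes 120 N, or if a joint passes its speed limit or range.

## Working session

There is one attempt and no reset: what is moved stays moved. The work goes in short steps, Python scripts to look and compute and a tool call to move; the robot and the scene stay as the last step left them, time stands still between calls to the robot, and variables do not carry over. Pictures are saved under pics/ and viewed, at most 10 in all, crops included, and the job is handed in when it is done.

Besides the shell and the picture viewer there is one more tool, called after ">>>" as a command line: name --pt "numbers of a row" for each row, then --argument value for the rest. apply_moves: Moves the arm, as the interface text tells. Its arguments: {"type":"object","properties":{"rows":{"type":"array","items":{"type":"array","items":{"type":"number"}}},"claw":{"type":"number"},"newtons":{"type":"number"}},"required":["rows"]}

```bash
mkdir -p pics
cat > h.py <<'E'
import numpy as np, cv2
from scipy.spatial.transform import Rotation as R
from bench import r
def proj(f,P):
    A=np.array(f['attitude']); A=A if A.shape==(3,3) else R.from_rotvec(A).as_matrix() if A.size==3 else R.from_quat(A).as_matrix()
    c=(np.atleast_2d(P)-f['eye'])@A; p=np.c_[c[:,0],-c[:,1],-c[:,2]]@np.array(f['intrinsics']).T
    return p[:,:2]/p[:,2:]
def ray(f,uv):
    A=np.array(f['attitude']); A=A if A.shape==(3,3) else R.from_rotvec(A).as_matrix() if A.size==3 else R.from_quat(A).as_matrix()
    d=np.linalg.inv(f['intrinsics'])@[uv[0],uv[1],1]; return A@(d*[1,-1,-1])
def atz(f,uv,z):
    d=ray(f,uv); e=np.array(f['eye']); return e+d*(z-e[2])/d[2]
def tri(f,u,g,v):
    M=[];b=[]
    for k,w in((f,u),(g,v)):
        d=ray(k,w); d/=np.linalg.norm(d); Q=np.eye(3)-np.outer(d,d); M.append(Q); b.append(Q@k['eye'])
    x=np.linalg.lstsq(np.vstack(M),np.hstack(b),rcond=None)[0]
    return x,np.abs(proj(f,x)[0]-u).max(),np.abs(proj(g,x)[0]-v).max()
def save(f,n,s=1): cv2.imwrite(n,cv2.resize(f['pixels'][:,:,::-1],None,fx=s,fy=s))
E
python3 - <<'E'
from h import *
np.set_printoptions(precision=3,suppress=True)
o=r.get_obs(); print(o)
f=r.grab_frame('scene'); g=r.grab_frame('side')
print(f['eye'],f['attitude'],f['intrinsics'],g['eye'],f.keys())
save(f,'pics/a.png',1.5); save(g,'pics/b.png',1.5)
for n in ['scraper','scraper_blade','pan','bar_top','vibro','mould','switchbox','guard_hinge','guard_tab','toggle_tip']:
    for k,nm,zz in((f,'scene',0),(g,'side',0)):
        for d in r.landmark_of(k,n)[:3]: print(n,nm,np.array(d['point']),round(d['conf'],2),atz(k,d['point'],{'bar_top':.14,'guard_hinge':.061,'guard_tab':.09,'toggle_tip':.088}.get(n,0)))
E
```

```text
{'clock': 0.0, 'joints': array([-1.261,  0.478,  0.022,  1.556, -0.011,  1.109, -0.083]), 'qvel': array([-0.001, -0.002, -0.001, -0.001,  0.002, -0.   ,  0.   ]), 'tau': array([  0.   , -59.644,   1.608, -28.12 ,   0.012,   0.009,   0.   ]), 'tcp_pos': array([0.274, 0.616, 0.23 ]), 'orientation': array([-0.651, -3.073,  0.003]), 'contact_force': array([-0.043,  0.874, -0.039]), 'moment': array([-0.039, -0.029, -0.026]), 'gripper_force': 0.0, 'grip_width': 0.08525920022057248}
[1.168 0.594 0.818] [0.449 1.014 2.151] [[364.202   0.    254.528]
 [  0.    364.202 192.457]
 [  0.      0.      1.   ]] [ 0.385 -0.889  0.704] dict_keys(['pixels', 'intrinsics', 'eye', 'attitude', 'shot'])
scraper scene [177.2 151.7] 0.9 [ 0.467 -0.5    0.   ]
scraper side [282.7 276.5] 0.94 [ 0.574 -0.255  0.   ]
scraper side [220.1 138.3] 0.46 [0.492 0.554 0.   ]
scraper_blade scene [204.7 153.9] 0.82 [ 0.398 -0.408  0.   ]
scraper_blade scene [227.2 192.2] 0.6 [ 0.502 -0.162  0.   ]
scraper_blade side [230.5 313.7] 0.61 [ 0.431 -0.345  0.   ]
pan scene [183.2 177.7] 0.57 [ 0.559 -0.341  0.   ]
pan side [285
[... 424 characters left out ...]
.6 326.1] 0.94 [ 0.714 -0.426  0.   ]
switchbox scene [409.4 256.7] 0.95 [0.332 0.44  0.   ]
switchbox scene [350.6 287.6] 0.9 [0.547 0.375 0.   ]
switchbox side [235.6 159.7] 0.92 [0.534 0.36  0.   ]
switchbox side [180.2 153. ] 0.84 [0.324 0.447 0.   ]
guard_hinge scene [408.1 250.3] 0.91 [0.375 0.438 0.061]
guard_hinge scene [342.7 281.4] 0.75 [0.591 0.366 0.061]
guard_hinge side [248.4 145.4] 0.73 [0.583 0.353 0.061]
guard_hinge side [190.4 141.5] 0.73 [0.368 0.419 0.061]
guard_tab scene [369.1 251.9] 0.9 [0.483 0.372 0.09 ]
guard_tab side [166.1 133.2] 0.82 [0.28  0.444 0.09 ]
guard_tab side [221.1 139.5] 0.56 [0.481 0.359 0.09 ]
toggle_tip side [198.2 228. ] 0.37 [ 0.374 -0.137  0.088]
```

View pics/a.png

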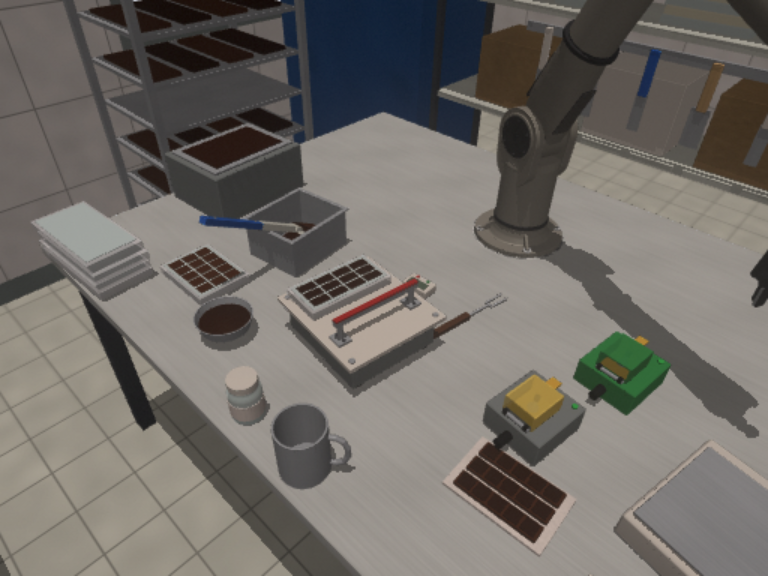

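View pics/b.png

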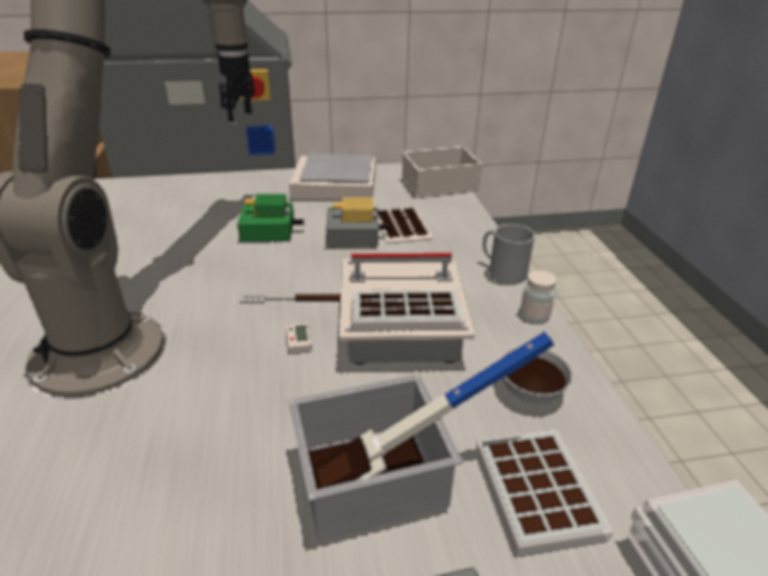

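The scene view shows the grey box with yellow cover at about (535,410 in the 1.5x picture), its green look-alike at (622,370), the scraper in the pan at (270,225) and the bar at (380,300). The side view agrees: the scraper's handle points to +x/up at (500,370).

```bash
cat >> h.py <<'E'
np.set_printoptions(precision=4,suppress=True)
def down(yaw,pitch=0): # tool down, tool y at world angle yaw from +y; pitch>0 points fingers along +x(box)
    return R.from_euler('z',yaw)*R.from_euler('y',-pitch)*R.from_matrix(np.diag([-1,1,-1.]))
def go(p,Rt,o=None):
    o=o or r.get_obs(); R0=R.from_rotvec(o['orientation'])
    s=R0.inv().apply(np.array(p)-o['tcp_pos'])/.25; t=(R0.inv()*Rt).as_rotvec()/(np.pi/2)
    print('row',np.round(s,3),np.round(t,3),'rows>=',max(np.linalg.norm(s)*4,np.linalg.norm(t)*90/10.7))
E
python3 - <<'E'
from h import *
f=r.grab_frame('scene'); g=r.grab_frame('side')
def best(k,n,P):
    L=r.landmark_of(k,n); 
    L=[np.array(d['point']) for d in L if np.linalg.norm(np.array(d['point'])-proj(k,P)[0])<25]; return L[0] if L else None
for n,P in [('switchbox',(.54,.37,0)),('guard_hinge',(.587,.36,.061)),('guard_tab',(.482,.365,.09)),('scraper',(.555,-.345,.11)),('scraper_blade',(.43,-.35,.03)),('pan',(.557,-.347,0)),('bar_top',(.591,.04,.14)),('vibro',(.575,-.02,0))]:
    a=best(f,n,P);b=best(g,n,P)
    if a is not None and b is not None: print(n,*tri(f,a,g,b))
    else: print(n,a,b)
go((.45,.365,.27),down(-.07))
E
```

```text
switchbox [ 0.5416  0.3749 -0.0112] 0.5626407951614851 0.39308208679810264
guard_hinge [0.5923 0.3661 0.0581] 1.3292407297574869 0.8907259782550625
guard_tab [0.4856 0.3749 0.0859] 1.4735197815716674 1.0327752926601192
scraper [ 0.5517 -0.3485  0.105 ] 0.3959159288642411 0.6459312632687784
scraper_blade [ 0.4225 -0.3664  0.0311] 0.5392698175171802 0.9658300028339397
pan [ 0.5605 -0.3441 -0.0133] 0.09830549235132935 0.1547187220622277
bar_top [0.5908 0.0462 0.1421] 0.008894619319136154 0.00864351102808314
vibro [ 0.5866 -0.0112  0.0051] 0.3766153223114941 0.39676538383997695
row [-1.053 -0.635 -0.155] [-0.    -0.    -0.221] rows>= 4.957568971823034
```

>>> apply_moves --pt "-0.25 -0.15 -0.03 0 0 -0.055" --pt "-0.5 -0.3 -0.06 0 0 -0.11" --pt "-0.75 -0.45 -0.1 0 0 -0.165" --pt "-1 -0.6 -0.15 0 0 -0.221" --pt "-1 -0.6 -0.15 0 0 -0.221"

```text
clock: 2.62
tcp_pos: [0.4435, 0.3754, 0.2696]
orientation: [0.114, 3.138, 0.0]
contact_force: [-0.4, 0.6, -0.3]
grip_width: 0.0852
gripper_force: 0.0
```

Run:
```python
from h import *
o=r.get_obs(); print(o['clock'],o['tcp_pos'],o['orientation'])
w=r.grab_frame('wrist'); print(w['eye'],w['attitude']); save(w,'pics/c.png')
for n,z in(('guard_tab',.09),('guard_hinge',.061),('switchbox',0)):
    for d in r.landmark_of(w,n): print(n,d['point'],d['conf'],atz(w,d['point'],z))
```

```text
2.625 [0.4435 0.3754 0.2696] [0.1143 3.1385 0.0002]
[0.3694 0.3819 0.4112] [-0.2402 -0.2223  1.4846]
guard_tab [252.9, 217.3] 0.89 [0.4952 0.3736 0.09  ]
guard_hinge [252.7, 278.3] 0.91 [0.5905 0.3665 0.061 ]
guard_hinge [298.2, 97.1] 0.72 [0.3718 0.4317 0.061 ]
switchbox [255.4, 228.7] 0.97 [0.5482 0.3736 0.    ]
switchbox [296.7, 60.7] 0.61 [0.3294 0.4399 0.    ]
```

View pics/c.png

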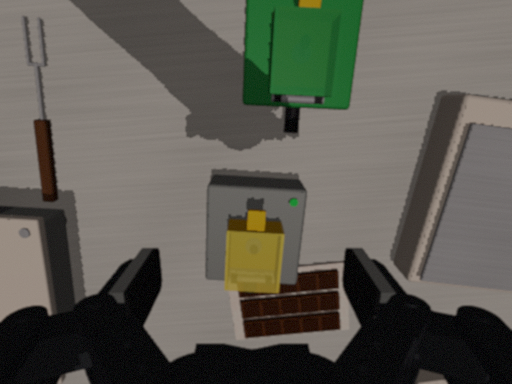

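Run:
```python
from h import *
im=cv2.imread('pics/c.png')[165:305,195:315]
cv2.imwrite('pics/d.png',cv2.resize(im,None,fx=4.2,fy=4.2,interpolation=cv2.INTER_CUBIC))
```

```text
(no output)
```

View pics/d.png

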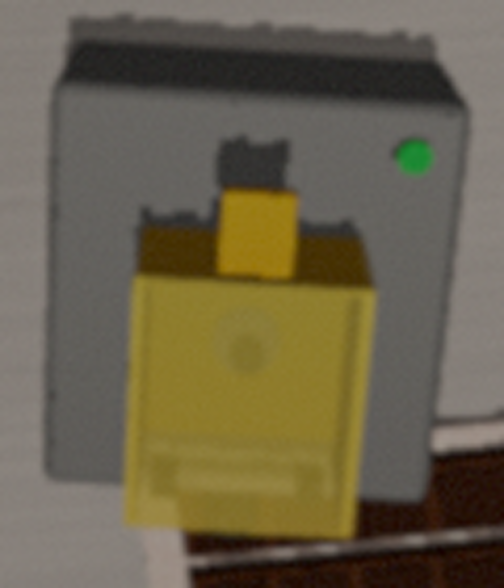

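Run:
```python
from h import *
w=r.grab_frame('wrist')
q=lambda u,v,z: atz(w,(195+u/4.2,165+v/4.2),z)
print('box',*[q(*p,.06) for p in((55,85),(467,108),(47,480),(428,500))])
print('hood',*[q(*p,.097) for p in((133,275),(377,290),(125,525),(355,537))])
print('tab',*[q(*p,.093) for p in((220,188),(298,192),(217,275),(296,278))])
```

```text
box [0.461 0.326 0.06 ] [0.4763 0.4405 0.06  ] [0.5861 0.309  0.06  ] [0.6019 0.4256 0.06  ]
hood [0.5039 0.3465 0.097 ] [0.5129 0.4099 0.097 ] [0.5789 0.3369 0.097 ] [0.5875 0.4005 0.097 ]
tab [0.483  0.3709 0.093 ] [0.4856 0.391  0.093 ] [0.5073 0.3682 0.093 ] [0.5097 0.389  0.093 ]
```

Run:
```python
from h import *
go((.489,.3805,.13),down(-.134)); go((.489,.3805,.088),down(-.134))
```

```text
row [-0.191  0.019  0.555] [ 0.    -0.     0.041] rows>= 2.3506184525753353
row [-0.191  0.019  0.723] [ 0.    -0.     0.041] rows>= 2.9938286728226187
```

>>> apply_moves --pt "-0.1 0.01 0.2 0 0 0.02" --pt "-0.19 0.02 0.42 0 0 0.041" --pt "-0.191 0.019 0.58 0 0 0.041" --pt "-0.191 0.019 0.723 0 0 0.041" --pt "-0.191 0.019 0.723 0 0 0.041" --claw 0.5 --newtons 20

```text
clock: 3.5
tcp_pos: [0.4863, 0.38, 0.0849]
orientation: [-0.207, -3.13, 0.006]
contact_force: [1.0, 0.0, 0.3]
grip_width: 0.0427
gripper_force: 0.0
```

>>> apply_moves --pt "0 0 0 0 0 0" --pt "0 0 0 0 0 0" --pt "0 0 0 0 0 0" --claw 0

```text
clock: 3.88
tcp_pos: [0.4886, 0.3778, 0.0891]
orientation: [-0.213, -3.133, 0.005]
contact_force: [-3.0, -6.2, 0.7]
grip_width: 0.0188
gripper_force: 22.1
```

Run:
```python
from h import *
o=r.get_obs(); print(o)
f=r.grab_frame('scene'); g=r.grab_frame('wrist')
a=cv2.resize(f['pixels'][240:336,300:420],(480,384)); cv2.imwrite('pics/e.png',np.hstack([a,cv2.resize(g['pixels'][150:384,130:380],(320,384))])[:,:,::-1])
```

```text
{'clock': 3.875, 'joints': array([-0.797 ,  0.5463,  0.0501,  1.8125, -0.0354,  0.7871,  0.7061]), 'qvel': array([ 0.0003, -0.0014,  0.0003,  0.0003, -0.0015, -0.0004, -0.0001]), 'tau': array([ -1.8045, -58.8965,   0.702 , -26.5111,  -0.5198,  -2.092 ,
         0.0186]), 'tcp_pos': array([0.4886, 0.3778, 0.0891]), 'orientation': array([-0.2128, -3.1327,  0.0051]), 'contact_force': array([-3.0009, -6.2414,  0.6941]), 'moment': array([-1.3892,  0.7107, -0.0074]), 'gripper_force': 22.053071558475494, 'grip_width': 0.018809039441003636}
```

View pics/e.png

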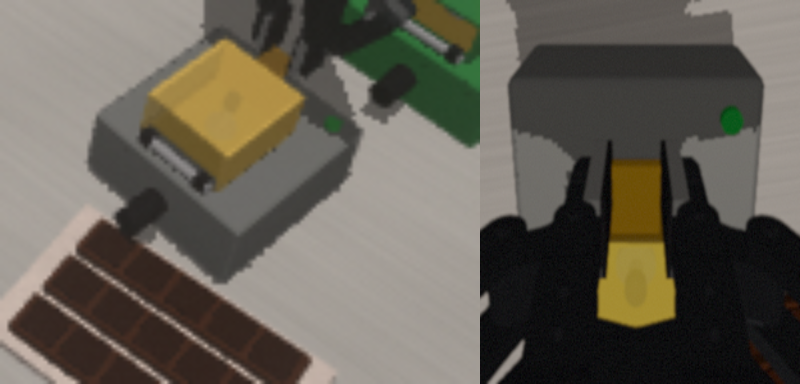

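>>> apply_moves --pt "-0.02 -0.006 -0.043 0 0 0" --pt "-0.064 -0.012 -0.108 0 0 0" --pt "-0.106 -0.012 -0.15 0 0 0" --pt "-0.153 -0.012 -0.186 0 0 0" --pt "-0.153 -0.012 -0.186 0 0 0"

```text
clock: 4.6
tcp_pos: [0.5277, 0.3723, 0.1379]
orientation: [0.213, 3.133, 0.003]
contact_force: [-6.2, -2.7, 5.0]
grip_width: 0.0187
gripper_force: 22.5
```

>>> apply_moves --pt "-0.105 -0.004 -0.058 0 0 0" --pt "-0.166 -0.004 -0.07 0 0 0" --pt "-0.226 -0.004 -0.073 0 0 0" --pt "-0.284 -0.004 -0.067 0 0 0" --pt "-0.344 -0.004 -0.052 0 0 0"

```text
clock: 5.22
tcp_pos: [0.6167, 0.3602, 0.1535]
orientation: [0.213, 3.125, 0.009]
contact_force: [1.0, -0.9, 12.3]
grip_width: 0.0184
gripper_force: 22.7
```

>>> apply_moves --pt "0 0 0 0 0 0"

```text
clock: 5.35
tcp_pos: [0.6178, 0.36, 0.153]
orientation: [0.215, 3.124, 0.01]
contact_force: [2.2, -2.3, 12.4]
grip_width: 0.0192
gripper_force: 22.5
```

>>> apply_moves --pt "0 0 0 0 0 0" --pt "0 0 -0.05 0 0 0" --pt "0 0 -0.25 0 0 0" --pt "0.2 0 -0.25 0 0 0" --pt "0.35 0 -0.25 0 0 0" --claw 0.4

```text
clock: 5.98
tcp_pos: [0.5242, 0.3719, 0.2118]
orientation: [0.211, 3.133, 0.003]
contact_force: [0.8, 0.9, 0.9]
grip_width: 0.0341
gripper_force: 0.0
```

Run:
```python
from h import *
o=r.get_obs(); print(o['tcp_pos'],o['contact_force'],o['moment'])
f=r.grab_frame('scene'); g=r.grab_frame('wrist'); s=r.grab_frame('side')
for k in (f,g,s):
  for n in('guard_tab','toggle_tip','guard_hinge'):
    for d in r.landmark_of(k,n)[:2]: print(n,d['point'],d['conf'],atz(k,d['point'],.088))
a=cv2.resize(f['pixels'][220:340,300:420],(384,384)); cv2.imwrite('pics/f.png',np.hstack([a,cv2.resize(g['pixels'][150:384,130:380],(400,384))])[:,:,::-1])
```

```text
[0.5242 0.3719 0.2118] [0.7691 0.8618 0.9227] [ 0.0197 -0.0104  0.0491]
guard_tab [343.3, 258.2] 0.73 [0.5477 0.3346 0.088 ]
guard_tab [427.6, 226.0] 0.63 [0.2752 0.4422 0.088 ]
guard_hinge [406.0, 249.2] 0.82 [0.4031 0.4381 0.088 ]
guard_hinge [342.0, 279.0] 0.64 [0.6068 0.3692 0.088 ]
guard_tab [249.3, 324.6] 0.87 [0.6636 0.353  0.088 ]
toggle_tip [253.0, 205.2] 0.56 [0.536  0.3736 0.088 ]
guard_hinge [250.5, 246.9] 0.61 [0.5769 0.3658 0.088 ]
guard_hinge [294.1, 0.0] 0.61 [0.3785 0.4253 0.088 ]
guard_tab [165.2, 135.0] 0.87 [0.2767 0.4329 0.088 ]
guard_tab [254.8, 120.6] 0.61 [0.6352 0.5173 0.088 ]
guard_hinge [189.6, 143.1] 0.84 [0.3656 0.3511 0.088 ]
guard_hinge [249.6, 144.4] 0.82 [0.5798 0.3083 0.088 ]
```

View pics/f.png

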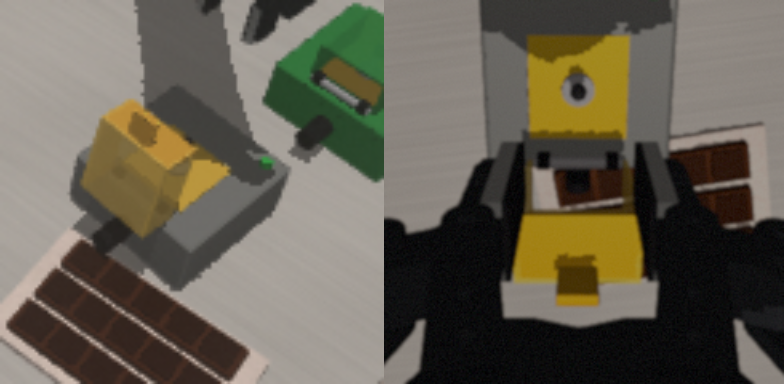

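Run:
```python
from h import *
go((.5034,.3786,.14),down(-.134)); go((.5034,.3786,.077),down(-.134));go((.535,.3743,.077),down(-.134))
```

```text
row [0.093 0.02  0.279] [-0.    -0.    -0.001] rows>= 1.1804452224853363
row [0.093 0.02  0.531] [-0.    -0.    -0.001] rows>= 2.159005332130218
row [-0.034  0.02   0.531] [-0.    -0.    -0.001] rows>= 2.1308115920161987
```

>>> apply_moves --pt "0.093 0.02 0.05 0 0 0" --pt "0.093 0.02 0.25 0 0 0" --pt "0.093 0.02 0.4 0 0 0" --pt "0.093 0.02 0.531 0 0 0" --pt "0.093 0.02 0.531 0 0 0" --claw 0

```text
clock: 7.2
tcp_pos: [0.5015, 0.3775, 0.0747]
orientation: [-0.212, -3.131, 0.006]
contact_force: [0.5, -0.5, -0.3]
grip_width: 0.0002
gripper_force: 0.0
```

>>> apply_moves --pt "-0.03 0 0 0 0 0" --pt "-0.06 0 0 0 0 0" --pt "-0.095 0 0 0 0 0" --pt "-0.127 0 0 0 0 0" --pt "-0.127 0 0 0 0 0"

```text
clock: 7.82
tcp_pos: [0.535, 0.3748, 0.0776]
orientation: [0.213, 3.134, 0.001]
contact_force: [-1.2, 0.6, 1.6]
grip_width: 0.0
gripper_force: 0.5
```

Run:
```python
from h import *
o=r.get_obs(); print(o['tcp_pos'],o['contact_force'],o['moment'])
f=r.grab_frame('scene'); g=r.grab_frame('wrist')
for d in r.landmark_of(g,'toggle_tip')[:2]: print(d['point'],d['conf'],atz(g,d['point'],.088))
```

```text
[0.535  0.3748 0.0776] [-1.1578  0.6383  1.6414] [ 0.0157  0.0674 -0.0007]
```

>>> apply_moves --pt "-0.012 0 0 0 0 0" --pt "-0.024 0 0 0 0 0" --pt "-0.024 0 0 0 0 0"

```text
clock: 8.35
tcp_pos: [0.536, 0.3745, 0.0766]
orientation: [-0.209, -3.127, 0.003]
contact_force: [-11.0, 0.0, 6.3]
grip_width: 0.0002
gripper_force: 6.4
```

>>> apply_moves --pt "0.05 0 0 0 0 0" --pt "0.12 0 -0.1 0 0 0" --pt "0.12 0 -0.3 0 0 0" --pt "0.07 0 -0.53 0 0 0" --pt "0.07 0 -0.53 0 0 0" --claw 0.5

```text
clock: 8.98
tcp_pos: [0.5269, 0.3774, 0.2155]
orientation: [0.214, 3.125, 0.011]
contact_force: [1.1, 0.4, 0.2]
grip_width: 0.0426
gripper_force: 0.0
```

Run:
```python
from h import *
o=r.get_obs(); print(o['tcp_pos'],o['contact_force'],o['moment'])
g=r.grab_frame('wrist')
for n in('guard_tab','toggle_tip'):
  for d in r.landmark_of(g,n)[:2]: print(n,d['point'],d['conf'],atz(g,d['point'],.088),atz(g,d['point'],.152))
ex=np.array((.991,-.134,0)); h=np.array((.5826,.3678,.061))
for th in(1.5,1.6,1.7):
  a=np.radians(162.9)-th; print(th,proj(g,h+.0988*(np.cos(a)*ex+[0,0,np.sin(a)])))
go((.6188,.360,.19),down(-.134)); go((.6188,.360,.154),down(-.134))
```

```text
[0.5269 0.3774 0.2155] [1.1326 0.3942 0.1868] [-0.0816 -0.0052  0.0134]
guard_tab [245.2, 312.3] 0.84 [0.6623 0.3534 0.088 ] [0.6122 0.3616 0.152 ]
toggle_tip [244.0, 210.5] 0.77 [0.5513 0.3685 0.088 ] [0.5276 0.373  0.152 ]
toggle_tip [247.5, 312.7] 0.67 [0.6631 0.3557 0.088 ] [0.6128 0.3633 0.152 ]
1.5 [[247.8915 308.1954]]
1.6 [[248.0033 316.1975]]
1.7 [[248.1123 322.7004]]
row [-0.39  -0.01   0.075] [-0.001 -0.    -0.001] rows>= 1.5900363847222827
row [-0.39  -0.01   0.219] [-0.001 -0.    -0.001] rows>= 1.7911917251817346
```

Run:
```python
from h import *
go((.608,.3628,.19),down(-.134)); go((.608,.3628,.150),down(-.134))
a0=np.radians(162.9)-1.55
for th in(1.35,1.15,.95,.75,.6,.45,.3,.15,0,-.03):
  a=np.radians(162.9)-th; print(th, -.0998/.25*(np.cos(a)-np.cos(a0)), -.0998/.25*(np.sin(a)-np.sin(a0)))
```

```text
row [-0.346 -0.005  0.075] [-0.001 -0.    -0.001] rows>= 1.4160233789825676
row [-0.346 -0.005  0.235] [-0.001 -0.    -0.001] rows>= 1.673859837641232
1.35 0.07845247671643546 -0.014085976085347464
1.15 0.15813957853755334 -0.012305069414398169
0.95 0.23588443218093688 0.005271720883853155
0.75 0.30858759566989724 0.037943663646984434
0.6 0.35805188160071355 0.07159155853803646
0.45 0.40193245834567676 0.11225347435338195
0.3 0.4392438627520053 0.15901623212569763
0.15 0.4691481611153481 0.21082964112994101
0 0.4909737673643067 0.266530083902959
-0.03 0.49432298032885225 0.27802776158141296
```

>>> apply_moves --pt "-0.18 -0.003 0.03 0 0 0" --pt "-0.346 -0.005 0.06 0 0 0" --pt "-0.346 -0.005 0.15 0 0 0" --pt "-0.346 -0.005 0.235 0 0 0" --pt "-0.346 -0.005 0.235 0 0 0"

```text
clock: 9.75
tcp_pos: [0.606, 0.3628, 0.1474]
orientation: [-0.21, -3.129, 0.006]
contact_force: [0.2, 0.2, 0.2]
grip_width: 0.0425
gripper_force: 0.0
```

>>> apply_moves --pt "0 0 0 0 0 0" --pt "0 0 0 0 0 0" --pt "0 0 0 0 0 0" --claw 0

```text
clock: 10.12
tcp_pos: [0.6087, 0.3614, 0.1516]
orientation: [-0.214, -3.134, 0.004]
contact_force: [-1.4, -6.2, 0.3]
grip_width: 0.0194
gripper_force: 22.5
```

>>> apply_moves --pt "0.078 -0.006 -0.014 0 0 0" --pt "0.158 -0.01 -0.012 0 0 0" --pt "0.236 -0.01 0.005 0 0 0" --pt "0.309 -0.01 0.038 0 0 0" --pt "0.358 -0.01 0.072 0 0 0"

```text
clock: 10.75
tcp_pos: [0.5201, 0.3732, 0.1339]
orientation: [0.212, 3.132, 0.002]
contact_force: [3.8, -1.6, -1.6]
grip_width: 0.0186
gripper_force: 20.0
```

>>> apply_moves --pt "0.042 0 0.04 0 0 0" --pt "0.079 0 0.087 0 0 0" --pt "0.107 0 0.139 0 0 0" --pt "0.127 0 0.195 0 0 0" --pt "0.129 0 0.215 0 0 0"

```text
clock: 11.38
tcp_pos: [0.4865, 0.378, 0.0803]
orientation: [-0.211, -3.133, -0.0]
contact_force: [-10.9, -6.2, 32.2]
grip_width: 0.0189
gripper_force: 22.7
```

>>> apply_moves --pt "0 0 0 0 0 0"

```text
clock: 11.5
tcp_pos: [0.4866, 0.3779, 0.0807]
orientation: [-0.211, -3.133, -0.0]
contact_force: [-9.7, -4.1, 21.4]
grip_width: 0.0189
gripper_force: 21.8
```

>>> apply_moves --pt "0 0 -0.02 0 0 0" --pt "0 0 -0.02 0 0 0" --pt "0 0 -0.2 0 0 0" --pt "0.1 0 -0.45 0 0 0" --pt "0.19 0 -0.7 0 0 0" --claw 0.5

```text
clock: 12.12
tcp_pos: [0.443, 0.3831, 0.2468]
orientation: [-0.213, -3.134, 0.001]
contact_force: [1.1, 1.8, 0.1]
grip_width: 0.0426
gripper_force: 0.0
```

Run:
```python
from h import *
f=r.grab_frame('scene'); g=r.grab_frame('wrist');s=r.grab_frame('side')
ex=np.array((.991,-.134,0)); h=np.array((.5826,.3678,.061))
for k in(g,f,s):
  for d in r.landmark_of(k,'guard_tab')[:2]: print(d['point'],d['conf'],atz(k,d['point'],.09))
  for th in(0,.1,.2):
    a=np.radians(162.9)-th; print(th,proj(k,h+.0988*(np.cos(a)*ex+[0,0,np.sin(a)])))
q=g['pixels'];cv2.imwrite('pics/g.png',np.hstack([cv2.resize(q[150:300,190:320],(390,450)),cv2.resize(f['pixels'][240:340,310:400],(405,450))])[:,:,::-1])
o=r.get_obs();print(o['tcp_pos'],o['joints'])
```

```text
0 [[249.1924 217.1962]]
0.1 [[249.2117 223.5465]]
0.2 [[249.2337 230.8877]]
[365.7, 254.9] 0.85 [0.4985 0.3714 0.09  ]
[426.7, 228.4] 0.57 [0.289  0.4449 0.09  ]
0 [[370.6361 254.7553]]
0.1 [[370.5886 252.9913]]
0.2 [[370.2888 251.4628]]
[167.4, 134.7] 0.87 [0.2851 0.43   0.09  ]
[224.1, 139.5] 0.63 [0.4921 0.3578 0.09  ]
0 [[222.6517 136.8865]]
0.1 [[223.4619 134.6242]]
0.2 [[224.5264 132.4384]]
[0.4434 0.3825 0.2445] [-0.8649  0.3186  0.0584  1.7628 -0.0206  1.063   0.6358]
```

View pics/g.png

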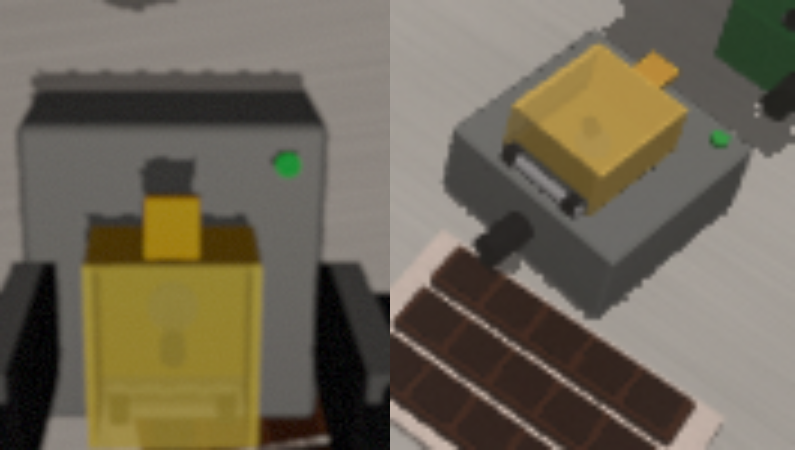

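Run:
```python
from h import *
go((.487,.379,.11),down(-.134)); go((.487,.379,.088),down(-.134))
```

```text
row [-0.175  0.011  0.538] [-0.001 -0.001 -0.001] rows>= 2.2628847932838227
row [-0.175  0.011  0.626] [-0.001 -0.001 -0.001] rows>= 2.5999090341381756
```

>>> apply_moves --pt "-0.09 0.005 0.25 0 0 0" --pt "-0.175 0.01 0.48 0 0 0" --pt "-0.175 0.01 0.55 0 0 0" --pt "-0.175 0.01 0.59 0 0 0" --pt "-0.175 0.01 0.626 0 0 0" --claw 0

```text
clock: 13.05
tcp_pos: [0.487, 0.381, 0.0914]
orientation: [0.211, 3.134, 0.002]
contact_force: [-13.8, -9.7, 48.9]
grip_width: 0.0003
gripper_force: 25.0
```

>>> apply_moves --pt "0 0 0 0 0 0"

```text
clock: 13.18
tcp_pos: [0.487, 0.3808, 0.0928]
orientation: [0.211, 3.134, 0.003]
contact_force: [-4.9, -3.9, 12.3]
grip_width: 0.0
gripper_force: 6.1
```

Run:
```python
from h import *
o=r.get_obs()
W=[((.487,.22,.26),down(-.134)),((.49,.0,.32),down(0)),((.47,-.23,.32),down(.13)),((.44,-.345,.30),down(.13))]
for p,q in W:
    go(p,q,o); o=dict(tcp_pos=np.array(p),orientation=q.as_rotvec())
```

```text
row [-0.086 -0.636 -0.67 ] [ 0.001  0.    -0.   ] rows>= 3.7114209130048357
row [-0.129 -0.871 -0.24 ] [ 0.    -0.    -0.085] rows>= 3.6488770875435086
row [ 0.08 -0.92 -0.  ] [-0.     0.    -0.083] rows>= 3.693886841796863
row [ 0.179 -0.441  0.08 ] [-0.  0. -0.] rows>= 1.928315326911031
```

>>> apply_moves --pt "0 0 -0.2 0 0 0" --pt "-0.02 -0.15 -0.4 0 0 0" --pt "-0.05 -0.35 -0.55 0 0 0" --pt "-0.086 -0.55 -0.67 0 0 0" --pt "-0.086 -0.636 -0.67 0 0 0" --claw 0.7

```text
clock: 13.8
tcp_pos: [0.4891, 0.2173, 0.2615]
orientation: [0.217, 3.127, 0.007]
contact_force: [-0.0, 1.0, -0.2]
grip_width: 0.0601
gripper_force: 0.0
```

>>> apply_moves --pt "-0.03 -0.22 -0.1 0 0 -0.02" --pt "-0.06 -0.44 -0.2 0 0 -0.04" --pt "-0.1 -0.66 -0.24 0 0 -0.06" --pt "-0.129 -0.871 -0.24 0 0 -0.085"

```text
clock: 14.3
tcp_pos: [0.4901, -0.0014, 0.3185]
orientation: [-0.002, 3.138, 0.002]
contact_force: [0.8, 1.0, 0.1]
grip_width: 0.0597
gripper_force: 0.0
```

>>> apply_moves --pt "0.02 -0.23 0 0 0 -0.02" --pt "0.04 -0.46 0 0 0 -0.04" --pt "0.06 -0.69 0 0 0 -0.06" --pt "0.08 -0.92 0 0 0 -0.083"

```text
clock: 14.8
tcp_pos: [0.4696, -0.2312, 0.3174]
orientation: [-0.208, 3.133, 0.001]
contact_force: [1.3, 0.9, -0.8]
grip_width: 0.0596
gripper_force: 0.0
```

>>> apply_moves --pt "0.09 -0.22 0.04 0 0 0" --pt "0.179 -0.441 0.08 0 0 0" --pt "0.179 -0.441 0.08 0 0 0"

```text
clock: 15.18
tcp_pos: [0.4366, -0.3496, 0.2966]
orientation: [0.191, -3.135, 0.002]
contact_force: [0.2, 0.6, -0.8]
grip_width: 0.0598
gripper_force: 0.0
```

Run:
```python
from h import *
o=r.get_obs(); print(o['clock'],o['tcp_pos'],o['orientation'],o['joints'])
g=r.grab_frame('wrist'); save(g,'pics/i.png',1.5); print(list(g['eye']),list(g['attitude']))
for n,z in(('scraper',.11),('scraper_blade',.033),('pan',0)):
  for d in r.landmark_of(g,n)[:2]: print(n,d['point'],d['conf'],atz(g,d['point'],z))
```

```text
15.175 [ 0.4366 -0.3496  0.2966] [ 0.191  -3.1346  0.0024] [ 0.111   0.2449  0.5492  1.7854 -0.137   1.1497  2.3956]
[np.float64(0.3630510420728087), np.float64(-0.357453453788067), np.float64(0.4384367762207532)] [np.float64(-0.22294634366598887), np.float64(-0.2478484430495594), np.float64(1.6776380768847268)]
scraper [235.1, 263.9] 0.82 [ 0.5513 -0.3553  0.11  ]
scraper_blade [239.4, 155.4] 0.75 [ 0.4353 -0.366   0.033 ]
pan [237.4, 231.3] 0.71 [ 0.5582 -0.357   0.    ]
```

View pics/i.png

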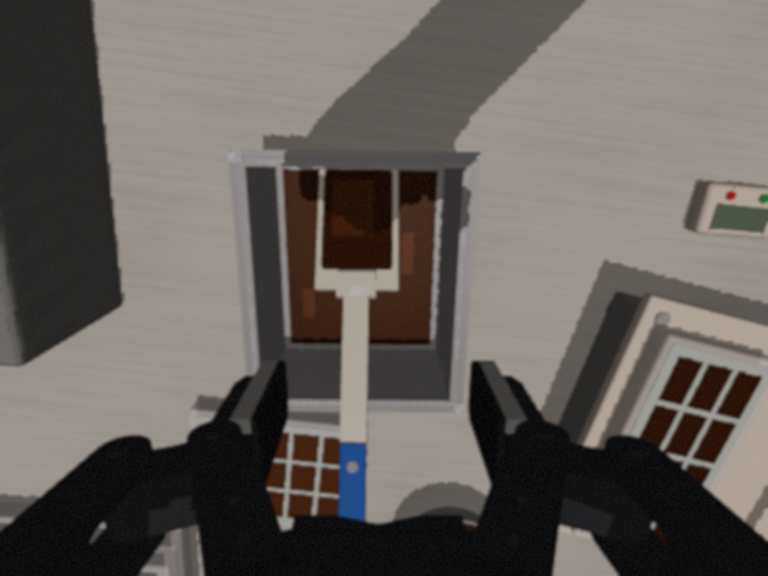

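```bash
cat > fit.py <<'E'
from h import *
from scipy.optimize import least_squares
g=dict(eye=np.array([.36305104,-.35745345,.43843678]),attitude=[-.22294634,-.24784844,1.67763808],intrinsics=r.grab_frame('wrist')['intrinsics'])
obs=[((-.032,.010,.016),(340,443)),((-.032,-.010,.016),(366,443)),((.09,.035,.006),(316,289)),((.09,-.035,.006),(398,291)),((.085,.010,.016),(343,297)),((.085,-.010,.016),(370,297))]
L=np.array([a for a,b in obs]);U=np.array([b for a,b in obs])/1.5
def pose(v):
    Rs=R.from_euler('z',np.pi+v[2])*R.from_euler('y',v[3]); return np.array([v[0],v[1],.005+.2*np.sin(v[3])]),Rs
def res(v):
    p,Rs=pose(v); return (proj(g,p+Rs.apply(L))-U).ravel()
s=least_squares(res,[.555,-.35,.1,.52]); v=s.x
if __name__=='__main__':
    print(v,pose(v)[0],s.fun.reshape(-1,2).round(1).tolist())
    p,Rs=pose(v)
    f=r.grab_frame('scene');k=r.grab_frame('side')
    for c in(f,k):print(proj(c,p),proj(c,p+Rs.apply([.145,0,0])),[d['point'] for n in('scraper','scraper_blade') for d in r.landmark_of(c,n)[:2]])
E
python3 fit.py
```

```text
[ 0.5632 -0.3531  0.1033  0.4678] [ 0.5632 -0.3531  0.0952] [[0.1, -0.3], [-0.2, -0.0], [-0.0, 1.3], [0.1, 0.9], [0.9, -1.1], [-1.0, -0.8]]
[[177.124  155.4552]] [[203.8196 155.2109]] [[179.5, 150.9], [205.8, 154.6]]
[[290.7773 279.8302]] [[233.0559 312.6746]] [[287.5, 278.0], [233.1, 316.3]]
```

Run:
```python
from fit import *
pt=.51
s=least_squares(lambda u:res([*u,pt]),v[:3]); print(s.x,s.fun.round(1))
p,Rs=pose([*s.x,pt]); T=p+Rs.apply([.045,0,.003]); print(p,T)
Q=down(s.x[2],pt); print(Q.as_matrix(),Rs.as_matrix())
n=Rs.apply([0,0,1])
o=r.get_obs()
for a in(.12,.05,0):
    go(T+a*n,Q,o)
```

```text
[ 0.56   -0.3531  0.1053] [-0.1  0.8 -0.   1.  -0.3  1.   0.5  0.5  0.9 -1.7 -0.8 -1.5]
[ 0.56   -0.3531  0.1026] [ 0.5195 -0.3574  0.0833]
[[-0.8679 -0.1051  0.4855]
 [-0.0918  0.9945  0.0513]
 [-0.4882 -0.     -0.8727]] [[-0.8679  0.1051 -0.4855]
 [-0.0918 -0.9945 -0.0513]
 [-0.4882  0.      0.8727]]
row [-0.077 -0.083  0.437] [ 0.004 -0.325  0.015] rows>= 2.732681496957285
row [-0.214 -0.086  0.681] [ 0.004 -0.325  0.015] rows>= 2.875813721026184
row [-0.311 -0.089  0.856] [ 0.004 -0.325  0.015] rows>= 3.659026609475557
```

>>> apply_moves --pt "-0.03 -0.03 0.15 0 -0.1 0.005" --pt "-0.05 -0.06 0.3 0.002 -0.2 0.01" --pt "-0.077 -0.083 0.437 0.004 -0.325 0.015" --pt "-0.214 -0.086 0.681 0.004 -0.325 0.015" --pt "-0.214 -0.086 0.681 0.004 -0.325 0.015" --claw 0.55

```text
clock: 16.4
tcp_pos: [0.4891, -0.3614, 0.1356]
orientation: [-0.147, 2.651, 0.034]
contact_force: [0.2, 0.9, -2.0]
grip_width: 0.047
gripper_force: 0.0
```

Run:
```python
from h import *
o=r.get_obs(); print(o['clock'],o['tcp_pos'],o['orientation'],o['joints'],o['contact_force'],o['moment'])
g=r.grab_frame('wrist'); save(g,'pics/j.png',1.5); print(list(g['eye']),list(g['attitude']))
Rt=R.from_rotvec(o['orientation']);print('cam in tool',Rt.inv().apply(g['eye']-o['tcp_pos']),(Rt.inv()*R.from_rotvec(g['attitude'])).as_matrix())
for n in('scraper','scraper_blade'):
  for d in r.landmark_of(g,n)[:2]: print(n,d['point'],d['conf'])
```

```text
16.4 [ 0.4891 -0.3614  0.1356] [-0.1473  2.6505  0.0335] [ 0.9261  0.395  -0.2503  2.0567 -0.6365  0.4349  2.939 ] [ 0.1616  0.8525 -1.9852] [-0.0616  0.51   -0.0481]
[np.float64(0.3575898024906001), np.float64(-0.3748046821292102), np.float64(0.225828967766856)] [np.float64(-0.5895097043868607), np.float64(-0.6528960819843213), np.float64(1.585305123585782)]
cam in tool [ 0.0746  0.001  -0.1416] [[-0.001   0.9563  0.2922]
 [ 1.      0.0006  0.0016]
 [ 0.0013  0.2922 -0.9563]]
scraper [248.8, 269.6] 0.72
scraper_blade [251.1, 55.5] 0.81
```

View pics/j.png

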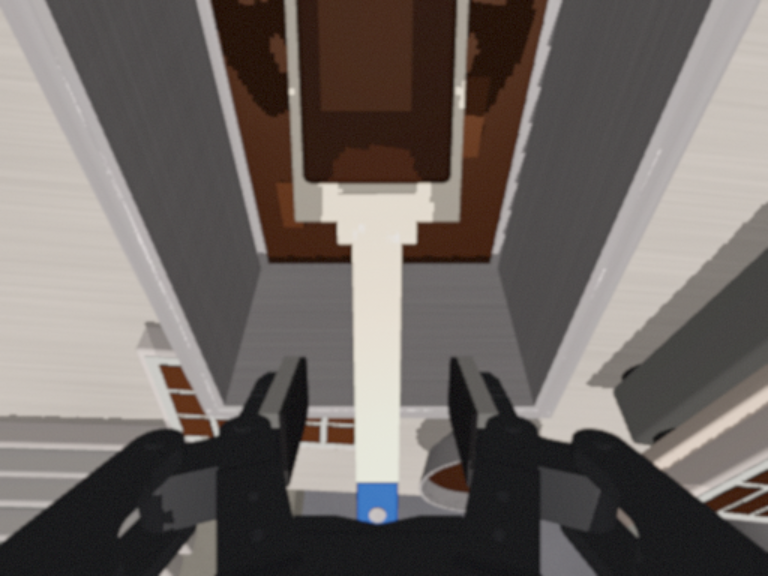

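```bash
cat > fit2.py <<'E'
import fit
from fit import *
g2=dict(eye=np.array([.35758980,-.37480468,.22582897]),attitude=[-.58950970,-.65289608,1.58530512],intrinsics=g['intrinsics'])
obs2=[((-.032,.010,.016),(357,484)),((-.032,-.010,.016),(398,484)),((.09,.035,.006),(295,221)),((.09,-.035,.006),(461,221)),((.145,.035,.006),None)]
obs2=obs2[:4]
L2=np.array([a for a,b in obs2]);U2=np.array([b for a,b in obs2])/1.5
def res2(v):
    p=np.array([v[0],v[1],v[4]]);Rs=R.from_euler('z',np.pi+v[2])*R.from_euler('y',v[3])
    return np.r_[(proj(g2,p+Rs.apply(L2))-U2).ravel(),(proj(g,p+Rs.apply(L))-U).ravel(),(v[4]-.005-.2*np.sin(v[3]))/.002]
s=least_squares(res2,[.56,-.353,.105,.51,.103]); print(s.x,s.fun.round(1))
E
python3 fit2.py
```

```text
[ 0.5582 -0.3532  0.1082  0.5263  0.1039] [-0.3 -0.5  0.3 -0.4  1.2  1.6 -1.   1.9 -0.1 -0.1  0.1  0.1 -0.4  0.2
  0.4 -0.4  0.7 -2.8 -0.9 -2.6 -0.8]
```

>>> apply_moves --pt "0 0 -0.1 0 0 0.1" --pt "0 0 -0.2 0 0 0.2" --pt "0 0 -0.2 0 0 0.3" --pt "0 0 -0.2 0 0 0.4" --pt "0 0 -0.2 0 0 0.5"

```text
clock: 17.23
tcp_pos: [0.4664, -0.364, 0.1826]
orientation: [0.892, 2.536, 0.285]
contact_force: [0.3, 0.4, 1.1]
grip_width: 0.0469
gripper_force: 0.0
```

>>> apply_moves --pt "0 0 0 0 0 0.1" --pt "0 0 0 0 0 0.2" --pt "0 0 0 0 0 0.3" --pt "0 0 0 0 0 0.4" --pt "0 0 0 0 0 0.5"

```text
clock: 17.85
tcp_pos: [0.4665, -0.3638, 0.1827]
orientation: [1.85, 2.063, 0.51]
contact_force: [-0.5, -0.6, -0.1]
grip_width: 0.0467
gripper_force: 0.0
```

>>> apply_moves --pt "0 0 0 0 0 0.1" --pt "0 0 0 0 0 0.2" --pt "0 0 0 0 0 0.3" --pt "0 0 0 0 0 0.4" --pt "0 0 0 0 0 0.5"

```text
clock: 18.48
tcp_pos: [0.4667, -0.3637, 0.183]
orientation: [2.616, 1.255, 0.679]
contact_force: [-0.1, -0.2, 0.1]
grip_width: 0.0469
gripper_force: 0.0
```

>>> apply_moves --pt "0 0 0 0 0 0.1" --pt "0 0 0 0 0 0.2" --pt "0 0 0 0 0 0.3" --pt "0 0 0 0 0 0.4" --pt "0 0 0 0 0 0.5"

```text
clock: 19.1
tcp_pos: [0.4669, -0.3636, 0.1831]
orientation: [-3.021, -0.165, -0.751]
contact_force: [0.4, -0.4, -0.9]
grip_width: 0.047
gripper_force: 0.0
```

Run:
```python
from h import *
p=np.array([.5582,-.3532,.1039]);Rs=R.from_euler('z',np.pi+.108)*R.from_euler('y',.526)
T=p+Rs.apply([.045,0,.003]);n=Rs.apply([0,0,1]); Q=down(.108,.526)*R.from_euler('z',np.pi)
o=r.get_obs();print(o['joints'],T)
for a in(.05,0): go(T+a*n,Q,o)
```

```text
[ 0.389   0.3067  0.4348  2.0884 -0.908   0.6539  0.0325] [ 0.518  -0.3576  0.0839]
row [-0.012 -0.002  0.247] [0.001 0.025 0.001] rows>= 0.9907004887435461
row [-0.004 -0.002  0.447] [0.001 0.025 0.001] rows>= 1.7890690385373238
```

>>> apply_moves --pt "-0.012 -0.002 0.12 0.001 0.015 0" --pt "-0.012 -0.002 0.247 0.001 0.025 0.001" --pt "-0.008 -0.002 0.35 0.001 0.025 0.001" --pt "-0.004 -0.002 0.447 0.001 0.025 0.001" --pt "-0.004 -0.002 0.447 0.001 0.025 0.001"

```text
clock: 19.73
tcp_pos: [0.518, -0.3565, 0.0817]
orientation: [-3.001, -0.172, -0.805]
contact_force: [-0.4, -0.2, 0.9]
grip_width: 0.0472
gripper_force: 0.0
```

Run:
```python
from h import *
p=np.array([.5582,-.3532,.1039]);Rs=R.from_euler('z',np.pi+.108)*R.from_euler('y',.526)
T=p+Rs.apply([.045,0,.003]); Q=down(.108,.526)*R.from_euler('z',np.pi)
o=r.get_obs();print(o['joints'],o['contact_force'],o['moment']);go(T,Q,o)
g=r.grab_frame('wrist'); save(g,'pics/k.png',1.5); print(o['tcp_pos'],proj(g,p+Rs.apply([[-.032,.01,.016],[-.032,-.01,.016],[-.2,.01,.016],[-.2,-.01,.016]]))*1.5)
for n in('scraper',):
  for d in r.landmark_of(g,n)[:2]: print(n,d['point'],d['conf'])
```

```text
[ 0.5     0.5099  0.2403  2.088  -1.2732  0.5086  0.3676] [-0.3634 -0.1856  0.8974] [-0.0401  0.5013  0.0443]
row [ 0.004  0.004 -0.008] [-0.002  0.001  0.004] rows>= 0.03908941101072594
[ 0.518  -0.3565  0.0817] [[  425.1934   133.9524]
 [  347.5969   133.5588]
 [  463.8758 -1034.5911]
 [  331.974  -1035.2246]]
scraper [257.7, 164.5] 0.91
```

View pics/k.png

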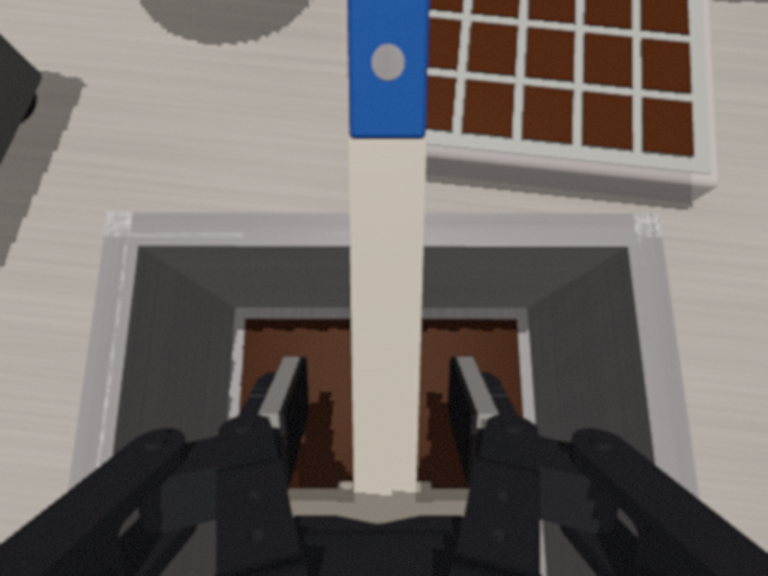

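>>> apply_moves --pt "0.004 0.002 -0.004 0 0 0" --pt "0.004 0.002 -0.004 0 0 0" --pt "0.004 0.002 -0.004 0 0 0" --claw 0 --newtons 80

```text
clock: 20.2
tcp_pos: [0.5167, -0.3581, 0.0835]
orientation: [-3.001, -0.167, -0.807]
contact_force: [-4.3, 3.1, 8.9]
grip_width: 0.0178
gripper_force: 78.9
```

Run:
```python
from h import *
o=r.get_obs();print(o['contact_force'],o['moment'],o['grip_width'],o['gripper_force'])
R0=R.from_rotvec(o['orientation'])
p=o['tcp_pos']
Q=down(.108,0)*R.from_euler('z',np.pi)
go(p+[0,0,.06],R0,o);go(p+[0,0,.12],R0,o);go(p+[-.03,0,.19],R0,o);
print('from there level:');o2=dict(tcp_pos=p+[-.03,0,.19],orientation=o['orientation']);go(p+[-.04,0.02,.25],Q,o2)
```

```text
[-4.3086  3.055   8.8773] [0.42   0.3188 0.4314] 0.01775777838690022 78.86618256568909
row [ 0.12  -0.    -0.208] [0. 0. 0.] rows>= 0.9599999999999996
row [ 0.241 -0.    -0.415] [0. 0. 0.] rows>= 1.9199999999999993
row [ 0.278 -0.014 -0.717] [0. 0. 0.] rows>= 3.077661449867415
from there level:
row [ 0.094 -0.084 -0.223] [-0.001 -0.335  0.002] rows>= 2.81541733457567
```

>>> apply_moves --pt "0.06 0 -0.1 0 0 0" --pt "0.12 0 -0.208 0 0 0" --pt "0.18 0 -0.312 0 0 0" --pt "0.241 0 -0.415 0 0 0" --pt "0.278 -0.014 -0.717 0 0 0"

```text
clock: 20.82
tcp_pos: [0.492, -0.356, 0.2586]
orientation: [-2.999, -0.169, -0.798]
contact_force: [1.5, 0.7, -0.9]
grip_width: 0.0179
gripper_force: 78.8
```

>>> apply_moves --pt "0.03 -0.02 -0.06 0 -0.09 0" --pt "0.05 -0.04 -0.11 0 -0.18 0" --pt "0.07 -0.06 -0.17 0 -0.27 0" --pt "0.094 -0.084 -0.223 0 -0.335 0.002" --pt "0.094 -0.084 -0.223 0 -0.335 0.002"

```text
clock: 21.45
tcp_pos: [0.4844, -0.3369, 0.3197]
orientation: [-3.135, -0.175, 0.002]
contact_force: [-0.1, 0.3, -2.2]
grip_width: 0.018
gripper_force: 78.9
```

>>> apply_moves --pt "0 0 0 0 0 0" --pt "0 0 0 0 0 0"

```text
clock: 21.7
tcp_pos: [0.4808, -0.3386, 0.3186]
orientation: [-3.134, -0.165, 0.004]
contact_force: [-0.2, 0.3, -1.2]
grip_width: 0.0181
gripper_force: 78.9
```

```bash
cat > feel.py <<'E'
from h import *
import sys
F=[];M=[]
for i in range(int(sys.argv[1])):
    k=r.grab_frame('wrist'); o=r.get_obs(); F.append(o['contact_force']);M.append(o['moment'])
F=np.array(F);M=np.array(M); Rt=R.from_rotvec(o['orientation'])
print(o['clock'],'F',F.mean(0),F.std(0),'M tool',Rt.inv().apply(M).mean(0),M.std(0)); print('tool axes',Rt.as_matrix(),o['tcp_pos'],o['grip_width'],o['joints'])
E
python3 feel.py 20
python3 - <<'E'
from h import *
o=r.get_obs(); f=r.grab_frame('scene');k=r.grab_frame('side')
Rt=R.from_rotvec(o['orientation']);Rs=Rt*R.from_euler('z',np.pi)*R.from_matrix(np.diag([1,-1,-1.]))
p=o['tcp_pos']-Rs.apply([.045,0,.003])
for c in(f,k):print(proj(c,p),proj(c,p+Rs.apply([.145,0,0])),[d['point'] for n in('scraper','scraper_blade') for d in r.landmark_of(c,n)[:2]])
E
```

```text
22.7 F [-0.0729 -0.0179 -1.7823] [0.5058 0.4118 0.4754] M tool [-0.0044 -0.0118 -0.0127] [0.0267 0.0219 0.0345]
tool axes [[ 0.9942  0.1078 -0.003 ]
 [ 0.1078 -0.9942  0.0023]
 [-0.0028 -0.0027 -1.    ]] [ 0.4825 -0.3379  0.3192] 0.017805129732440122 [ 0.0281  0.2954  0.6087  1.6868 -0.1784  1.2192 -0.7839]
[[181.6374  95.8375]] [[212.3239  81.8393]] [[182.5, 97.3], [212.1, 82.4]]
[[276.8971 191.7105]] [[199.2135 203.6072]] [[274.8, 191.2], [198.5, 203.5], [237.8, 159.2]]
```

```bash
cat > bar.py <<'E'
from h import *
def bar(c,box=None):
    h=cv2.cvtColor(c['pixels'],cv2.COLOR_RGB2HSV); m=(((h[...,0]<6)|(h[...,0]>172))&(h[...,1]>140)&(h[...,2]>70)).astype(np.uint8)
    n,l,st,ce=cv2.connectedComponentsWithStats(m)
    out=[]
    for i in np.argsort(-st[1:,4])[:3]+1:
        v,u=np.nonzero(l==i); P=np.array([atz(c,(a+.0,b+.0),.14)[:2] for a,b in zip(u,v)])
        mu=P.mean(0); w,V=np.linalg.eigh(np.cov((P-mu).T)); d=V[:,1]*np.sign(V[0,1]); t=(P-mu)@d; q=(P-mu)@V[:,0]
        out.append((st[i],mu,mu+d*(t.max()+t.min())/2,np.arctan2(d[1],d[0]),t.max()-t.min(),np.ptp(q)))
    return out
if __name__=='__main__':
    for n in('scene','side'):
        for x in bar(r.grab_frame(n))[:2]: print(n,*x)
E
python3 bar.py
```

```text
scene [222 186  56  29 197] [0.5954 0.0403] [0.591  0.0409] -0.1354291201266381 0.19714125881067535 0.012567820485313377
scene [278 184   2   1   2] [0.4801 0.0497] [0.4801 0.0497] -0.7925642496696794 0.0030413183404048496 4.42075694985456e-19
side [164  51  11  14 126] [0.2815 1.3566] [0.2813 1.3623] -1.536492501400246 0.2906051278876855 0.058500103557414244
side [271 169  29   2  49] [0.6455 0.029 ] [0.6414 0.0295] -0.12750820462265017 0.08405605039100342 0.007991826850817936
```

Run:
```python
from h import *
o=r.get_obs(); Z=lambda yaw:down(yaw-np.pi)  # tool x (handle) heading=yaw
W=[((.50,-.22,.32),Z(.108+.66)),((.56,-.04,.32),Z(1.1)),((.5898,.034,.20),Z(1.436))]
print(R.from_rotvec(o['orientation']).as_matrix()[:,0],Z(.108).as_matrix()[:,0])
for p,q in W:
    go(p,q,o); o=dict(tcp_pos=np.array(p),orientation=q.as_rotvec())
```

```text
[ 0.9942  0.1078 -0.0027] [0.9942 0.1078 0.    ]
row [ 0.121 -0.461 -0.002] [-0.002  0.001 -0.42 ] rows>= 3.533906005316256
row [ 0.673 -0.351 -0.   ] [ 0.     0.    -0.211] rows>= 3.035786553761645
row [ 0.318 -0.028  0.48 ] [ 0.     0.    -0.214] rows>= 2.3055572515120937
```

>>> apply_moves --pt "0.03 -0.12 0 0 0 -0.1" --pt "0.06 -0.23 0 0 0 -0.2" --pt "0.09 -0.35 0 0 0 -0.31" --pt "0.121 -0.461 -0.002 -0.002 0.001 -0.42" --pt "0.121 -0.461 -0.002 -0.002 0.001 -0.42"

```text
clock: 23.72
tcp_pos: [0.5009, -0.2173, 0.3199]
orientation: [-2.909, -1.184, -0.001]
contact_force: [-0.1, -0.5, -1.9]
grip_width: 0.0181
gripper_force: 78.9
```

>>> apply_moves --pt "0.17 -0.09 0 0 0 -0.05" --pt "0.34 -0.18 0 0 0 -0.1" --pt "0.5 -0.27 0 0 0 -0.155" --pt "0.673 -0.351 0 0 0 -0.211" --pt "0.673 -0.351 0 0 0 -0.211"

```text
clock: 24.35
tcp_pos: [0.5614, -0.036, 0.3195]
orientation: [-2.673, -1.648, -0.001]
contact_force: [0.4, -0.7, -3.0]
grip_width: 0.0177
gripper_force: 78.9
```

>>> apply_moves --pt "0.08 -0.007 0.06 0 0 -0.055" --pt "0.16 -0.014 0.16 0 0 -0.11" --pt "0.24 -0.02 0.28 0 0 -0.165" --pt "0.318 -0.028 0.4 0 0 -0.214" --pt "0.318 -0.028 0.48 0 0 -0.214"

```text
clock: 24.98
tcp_pos: [0.5901, 0.034, 0.1983]
orientation: [-2.366, -2.065, 0.002]
contact_force: [1.1, -0.3, -1.9]
grip_width: 0.0179
gripper_force: 78.9
```

```bash
python3 feel.py 3 >/dev/null; python3 feel.py 50
python3 - <<'E'
from bar import *
w=r.grab_frame('wrist')
for x in bar(w): print(*x)
f=r.grab_frame('scene')
for x in bar(f)[:2]: print('scene',*x)
o=r.get_obs()
Rt=R.from_rotvec(o['orientation']);Rs=Rt*R.from_euler('z',np.pi)*R.from_matrix(np.diag([1,-1,-1.]))
p=o['tcp_pos']-Rs.apply([.045,0,.003])
# blue boundary in wrist picture
h=cv2.cvtColor(w['pixels'],cv2.COLOR_RGB2HSV); m=((abs(h[...,0].astype(int)-110)<12)&(h[...,1]>150)); v,u=np.nonzero(m); 
print('pred',proj(w,p+Rs.apply([[-.032,.01,.016],[-.032,-.01,.016],[-.1,.01,.016],[-.1,-.01,.016]])).tolist())
for vv in range(0,v.max()+1,12): print(vv,u[v==vv].min() if (v==vv).any() else None,u[v==vv].max() if (v==vv).any() else None,end='; ')
print(v.max()); save(w,'pics/l.png')
E
```

```text
27.625 F [-0.0195  0.062  -1.735 ] [0.5443 0.4549 0.5244] M tool [ 0.0091 -0.0197 -0.009 ] [0.0319 0.0279 0.0283]
tool axes [[ 0.1351  0.9908 -0.0002]
 [ 0.9908 -0.1351  0.0002]
 [ 0.0002 -0.0003 -1.    ]] [0.5901 0.034  0.2   ] 0.018224647268638212 [-0.3117  0.3733  0.1905  1.8052 -0.0841  0.9711 -0.2219]
[ 276  196  122   17 1930] [0.6484 0.0321] [0.6484 0.032 ] -0.1385222402350615 0.08282195492065755 0.01167475480803539
[ 108  197  121   16 1784] [0.5338 0.0474] [0.5339 0.0474] -0.138115950164094 0.08234611126065584 0.010932995590955615
[ 65 264   6   5  24] [0.4509 0.0113] [0.4508 0.0113] 0.272582947979236 0.00427680794835511 0.0033787695058331768
scene [222 194  40  22 149] [0.6252 0.0367] [0.6231 0.037 ] -0.13500694518655346 0.13276608799375586 0.012518736793567771
scene [271 186   7   5  21] [0.5043 0.0528] [0.5043 0.0528] -0.04173651892480556 0.022692957532812266 0.012277530019442026
pred [[276.50945618246527, 94.76840730584564], [225.92080506402863, 94.8531596023082], [280.981409960137, -120.71919750861444], [220.59105432742012, -120.6084153736713]]
0 225 277; 12 226 276; 24 226 276; 36 226 276; 48 226 276; 60 227 275; 72 227 275; 84 227 275; 96 None None; 108 None None; 120 None None; 132 None None; 144 None None; 156 None None; 168 None None; 180 None None; 192 None None; 204 None None; 216 None None; 228 None None; 240 None None; 252 230 230; 264 203 210; 276 202 228; 288 188 318; 300 150 370; 312 109 397; 324 104 365; 336 121 419; 348 55 454; 360 37 471; 372 4 481; 383
```

Run:
```python
from h import *
o=r.get_obs(); q=down(np.pi/2-.137-np.pi)
for z in(.15,.144,.140): go((.5894,.0281,z),q,o)
```

```text
row [-0.024  0.001  0.2  ] [-0.    -0.     0.001] rows>= 0.8042916369964063
row [-0.024  0.001  0.224] [-0.    -0.     0.001] rows>= 0.8996918086591492
row [-0.024  0.001  0.24 ] [-0.    -0.     0.001] rows>= 0.9633581331566392
```

>>> apply_moves --pt "-0.024 0.001 0.06 0 0 0" --pt "-0.024 0.001 0.13 0 0 0" --pt "-0.024 0.001 0.18 0 0 0" --pt "-0.024 0.001 0.204 0 0 0" --pt "-0.024 0.001 0.212 0 0 0"

```text
clock: 28.35
tcp_pos: [0.5894, 0.0281, 0.1464]
orientation: [-2.366, -2.066, 0.001]
contact_force: [-0.7, 1.4, -0.7]
grip_width: 0.0178
gripper_force: 78.9
```

>>> apply_moves --pt "0 0 0.004 0 0 0" --pt "0 0 0.006 0 0 0"

```text
clock: 28.6
tcp_pos: [0.5898, 0.0281, 0.1458]
orientation: [2.367, 2.066, 0.001]
contact_force: [0.1, -0.1, -2.0]
grip_width: 0.018
gripper_force: 78.9
```

>>> apply_moves --pt "0 0 0.003 0 0 0" --pt "0 0 0.006 0 0 0"

```text
clock: 28.85
tcp_pos: [0.5896, 0.028, 0.1441]
orientation: [-2.367, -2.066, -0.0]
contact_force: [0.4, -0.0, -2.3]
grip_width: 0.018
gripper_force: 78.9
```

>>> apply_moves --pt "0 0 0.004 0 0 0" --pt "0 0 0.006 0 0 0"

```text
clock: 29.1
tcp_pos: [0.5895, 0.028, 0.1425]
orientation: [-2.366, -2.066, 0.0]
contact_force: [-1.5, -1.3, 1.9]
grip_width: 0.0179
gripper_force: 79.3
```

>>> apply_moves --pt "0 0 0.004 0 0 0" --pt "0 0 0.004 0 0 0"

```text
clock: 29.35
tcp_pos: [0.5895, 0.028, 0.1424]
orientation: [-2.366, -2.066, -0.0]
contact_force: [-3.3, -0.7, 6.6]
grip_width: 0.0176
gripper_force: 80.1
```

>>> apply_moves --pt "0 0 0.004 0 0 0" --pt "0 0 0.004 0 0 0"

```text
clock: 29.6
tcp_pos: [0.5895, 0.028, 0.1423]
orientation: [-2.366, -2.065, -0.001]
contact_force: [-7.1, -1.0, 14.2]
grip_width: 0.0178
gripper_force: 81.1
```

```bash
cat > tilt.py <<'E'
from h import *
def blue(c,y0=0,y1=384,x0=0,x1=512):
    h=cv2.cvtColor(c['pixels'],cv2.COLOR_RGB2HSV); m=((abs(h[...,0].astype(int)-110)<12)&(h[...,1]>150)).astype(np.uint8)
    m[:y0]=0;m[y1:]=0;m[:,:x0]=0;m[:,x1:]=0
    n,l,st,ce=cv2.connectedComponentsWithStats(m); i=1+np.argmax(st[1:,4]); return st[i],ce[i],l==i
w=r.grab_frame('wrist');f=r.grab_frame('scene');s=r.grab_frame('side')
a=blue(w,0,200); print('wrist',a[0],a[1],'w0',a[2][0:6].sum()/6,'w60',a[2][50:56].sum()/6)
b=blue(f,130,300,200,420); print('scene',b[0],b[1])
b=blue(s,100,260,180,400); print('side',b[0],b[1])
for c in(f,s): print([(n,np.round(d['point'],1).tolist(),round(d['conf'],2)) for n in('scraper','scraper_blade') for d in r.landmark_of(c,n)[:1]])
o=r.get_obs();print(o['clock'],o['tcp_pos'],o['contact_force'],o['grip_width'])
E
python3 tilt.py
```

```text
wrist [ 225    0   52   91 4098] [250.702   44.6601] w0 52.0 w60 40.166666666666664
scene [264 207  49  38 300] [288.4067 225.5567]
side [180 100   3   2   5] [180.8 100.4]
[('scraper', [256.3, 206.4], 0.6), ('scraper_blade', [229.2, 181.9], 0.66)]
[('scraper', [268.7, 163.2], 0.81), ('scraper_blade', [267.8, 192.9], 0.87)]
29.95 [0.5895 0.028  0.1423] [-6.2809 -0.3085 14.4755] 0.01798410060314259
```

>>> apply_moves --pt "0 0 -0.005 0 0 0" --pt "0 0 -0.007 0 0 0" --newtons 20

```text
clock: 30.2
tcp_pos: [0.5895, 0.028, 0.1424]
orientation: [-2.367, -2.066, -0.0]
contact_force: [-1.4, -0.9, 2.0]
grip_width: 0.0178
gripper_force: 79.3
```

>>> apply_moves --pt "0 0 0 0 0 0" --claw 0.28 --newtons 20

```text
clock: 30.32
tcp_pos: [0.5898, 0.0281, 0.1421]
orientation: [2.367, 2.066, 0.001]
contact_force: [-0.0, 0.3, 0.6]
grip_width: 0.024
gripper_force: 0.0
```

```bash
python3 tilt.py
```

```text
wrist [ 225    0   52   91 4101] [250.583   44.6664] w0 52.0 w60 39.5
scene [264 207  48  38 305] [288.2557 225.7574]
side [180 100   3   2   5] [180.8 100.4]
[('scraper', [258.0, 204.1], 0.77), ('scraper_blade', [230.2, 180.0], 0.78)]
[('scraper', [268.5, 162.0], 0.66), ('scraper_blade', [269.0, 191.4], 0.84)]
30.675 [0.5896 0.028  0.1421] [-0.4237 -0.756   0.5893] 0.024077040415686247
```

>>> apply_moves --pt "0 0 0 0 0 0" --pt "0 0 0 0 0 0" --pt "0 0 0 0 0 0" --pt "0 0 0 0 0 0"

```text
clock: 31.18
tcp_pos: [0.5895, 0.028, 0.1422]
orientation: [-2.366, -2.066, 0.0]
contact_force: [-0.4, -0.3, -0.5]
grip_width: 0.0238
gripper_force: 0.0
```

```bash
python3 tilt.py
```

```text
wrist [ 226    0   52   91 4087] [251.3489  44.666 ] w0 52.0 w60 40.166666666666664
scene [264 207  48  38 306] [288.2778 225.7876]
side [180 100   3   2   5] [180.8 100.4]
[('scraper', [259.3, 201.6], 0.81), ('scraper_blade', [228.5, 176.4], 0.74)]
[('scraper', [266.5, 165.6], 0.75), ('scraper_blade', [273.1, 191.3], 0.74)]
31.525 [0.5895 0.028  0.1422] [ 0.5996 -0.0588 -0.2389] 0.023535641160209647
```

Free for over 1 s with no tilt and no contact force, so the scraper is balanced. Now I open wider and withdraw straight up.

>>> apply_moves --pt "0 0 0 0 0 0" --pt "0 0 0 0 0 0" --pt "0 0 0 0 0 0" --pt "0 0 -0.04 0 0 0" --pt "0 0 -0.12 0 0 0" --claw 0.5

```text
clock: 32.15
tcp_pos: [0.589, 0.028, 0.1724]
orientation: [-2.366, -2.065, 0.002]
contact_force: [0.9, 0.4, 0.5]
grip_width: 0.0427
gripper_force: 0.0
```

>>> apply_moves --pt "0 0 -0.1 0 0 0" --pt "0 0 -0.2 0 0 0" --pt "0 0 -0.3 0 0 0" --pt "0 0 -0.4 0 0 0" --pt "0 0 -0.4 0 0 0"

```text
clock: 32.78
tcp_pos: [0.5909, 0.028, 0.2749]
orientation: [2.365, 2.064, 0.006]
contact_force: [0.5, -0.4, -1.2]
grip_width: 0.0426
gripper_force: 0.0
```

```bash
python3 tilt.py
python3 - <<'E'
from h import *
c=np.array([.591,.040,.14]); dx=np.array([-.137,-.9906,0]); p=c-dx*.033
f=r.grab_frame('scene');s=r.grab_frame('side');w=r.grab_frame('wrist')
for n,k in(('scene',f),('side',s),('wrist',w)):
    print(n,'pred',proj(k,[p,p+.145*dx,p-.2*dx]).round(1).tolist(),[(m,np.round(d['point'],1).tolist(),round(d['conf'],2)) for m in('scraper','scraper_blade','guard_tab') for d in r.landmark_of(k,m)[:2]])
E
```

```text
wrist [ 237    0   25   95 2149] [248.8916  44.4672] w0 25.0 w60 23.833333333333332
scene [264 207  48  38 306] [288.0882 225.7124]
side [262 135   7  17  75] [264.48   143.2933]
[('scraper', [259.6, 205.4], 0.81), ('scraper_blade', [226.8, 183.2], 0.64)]
[('scraper', [362.0, 325.9], 0.74), ('scraper_blade', [269.5, 190.8], 0.85)]
33.125 [0.5891 0.0279 0.2712] [-0.294  -0.4243  0.2562] 0.042745702185942
scene pred [[258.0, 205.4], [228.3, 180.7], [308.3, 247.3]] [('scraper', [259.2, 205.4], 0.91), ('scraper_blade', [227.9, 180.1], 0.9), ('scraper_blade', [138.4, 183.3], 0.53), ('guard_tab', [366.6, 252.7], 0.66), ('guard_tab', [427.2, 229.7], 0.65)]
side pred [[267.1, 163.6], [270.4, 190.2], [263.5, 135.0]] [('scraper', [264.4, 162.0], 0.95), ('scraper_blade', [268.7, 189.7], 0.59), ('guard_tab', [165.7, 134.1], 0.94), ('guard_tab', [222.3, 137.1], 0.62)]
wrist pred [[251.9, 135.1], [251.8, 280.6], [252.0, -161.5]] [('scraper_blade', [251.8, 278.5], 0.55)]
```

```bash
python3 -c "
from bench import r
print(r.hand_in())"
```

```text
the job is handed in; nothing more can be done
None
```

I flipped the toggle to stop, shut the cover and parked the scraper level on the bar alone, then handed the job in at about 33 s; it stayed level for over a second after release, and the hand-in returned no verdict.

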